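# Lock the tool chest: hasp over the staple, pin through the loop

### The job

Lock up the tool chest on the bench: swing the hasp over onto its staple, then put the T-handled locking pin through the staple above the strap, so that it holds the strap down on its rubber buffer, and push it fully home until its cross bar bears on the staple. Slide it in by feel without forcing it, let go of it, and leave the other things on the chest and the bench where they are.

Things in the scene. Friction and masses are not known exactly. Their poses are not given: they have to be found in the camera images.
- chest: Low plywood tool chest, fixed: 220 (its x) x 240 (y) x 85 high, flat top. Origin at the centre of its underside on the bench (z = 0); z up, +x away from the robot, +y left at yaw 0. The top is two closed leaves meeting on the seam x = 0: the near one carries the hasp, the far one the staple. A pencil (x about -89) and a wedge (x about 84, y -80) lie on it.
- staple_eye (a point): Where the pin's axis lies when seated in the staple: chest x 36, y 0, 14.5 above the top; axes as the chest's. The staple is an upright loop of 7 mm round bar open along the chest's y, legs 11 clear apart along x. The pin goes in along y from either side, above the strap and under the crown; with a 9 mm pin against the crown its axis is here.
- staple_crown (a point): Highest point of the staple, 26 above the chest top; the crown's underside is 19 above the chest top.
- hasp (a joint): Angle of the hasp strap, rad: 0 = flat on the chest top pointing to the chest's +x, 1.57 upright, more = leaning back to -x; starts at 1.8 to 2.4. The hinge is stiff (0.03 N m) and stays where left. A rubber buffer acts below 0.17 rad (about 2 N m per rad): left free, the closed strap stands at 0.15 to 0.17; the pin in place holds it at about 0.04 (0.05 at most).
- hasp_hinge (a point): Middle of the hasp's hinge axis, which runs along the chest's y: chest x -22, y 0, 6 above the top.
- hasp_slot (a point): Middle of the strap's slot on its upper face, 58 from the hinge axis; moves with the strap. Strap: steel, 30 wide (chest's y), 4 thick, slot 30 long x 11 wide, which drops over the staple. Closed but free, its upper face here is 16.5 to 18 above the chest top, so the gap under the crown is only 1 to 2.5; pressed flat it is 11.
- hasp_lip (a point): Middle of the rolled lip (8 thick) at the strap's free end, 84 from the hinge axis; moves with the strap.
- pin: Steel T-handled pin, 45 g: round shank 9 across along its +x. Origin on the shank's axis in the middle of the cross bar (32 long along its y, 7 across); flat tip 75 from it. Starts flat on the pine board, axis 22.5 above the bench, tip towards world -y within 0.6 rad. Once through the eye it stays by itself, clamped between strap and crown, and slides with 4 to 9 N.
- pin_tip (a point): Middle of the flat end of the pin's nose, 7 across; the last 8 of the shank taper to it. The free gap under the crown is less than the nose: it jams unless the strap is first pressed down 6 to 8 (3 to 5 N), which the nose can do, bearing on the strap's margin (11 wide) beside the staple.
- pin_seat (a point): Point on the pin's axis 7 from the middle of the cross bar towards the tip: it comes to staple_eye when the cross bar bears on the side of the staple (pin fully home).
- pine_board: Pale offcut board, fixed, 140 x 130 (y) x 18 high, left or right of the chest; origin under its centre. Only the pin lies on it.
- walnut_board: Dark offcut board, fixed, same size, on the other side; a bolt and a brass hinge are on it.
- pencil: Bystander: flat red carpenter's pencil, 120 x 12 x 7, lying on the chest's near leaf.
- wedge: Bystander: dark wooden wedge, 65 x 22 x 12, lying on the chest's far leaf near its right edge.
- hammer: Bystander: joiner's hammer with wooden handle, 260 long, lying on the bench.
- glue: Bystander: white glue bottle, 56 across, 150 high, standing on the bench.
- offcut: Bystander: wooden offcut block, 90 x 45 x 35, on the bench.
- tape_measure: Bystander: grey tape measure, 65 x 32 x 62, standing on the bench.
- bolt: Bystander: dark hex bolt, 52 high, shank 10 across, standing on its head (17 across) on the walnut board.
- butt_hinge: Bystander: flat brass butt hinge, 56 x 60 x 8, lying on the walnut board.
Mind the look-alikes: they are no part of the job. What is shaped like the pine_board but blue is not meant.

How it is judged:
On the way, in this order (a step that is already met when the one before it is completed fails the run):
1. the hasp lies over the staple, the pin not yet in it (value of joint hasp below 0.19 rad and distance between pin and staple_eye above 0.1 m), for 0.2 s.
2. the pin's shank is through the eye and holds the strap down (value of joint hasp below 0.06 rad and distance between pin and staple_eye below 0.065 m and angle between the x axis of pin and the y axis of chest, either way round below 0.2 rad), for 0.2 s.
At the end, for the whole second after the job is handed in: Pin through the eye along the chest's y (within 0.12 rad), seat point within 3.5 mm of staple_eye (cross bar on the staple), strap held below 0.06 rad, pin at rest; pin never pressed over 45 N, no bystander moved over 25 mm (distance between pin_seat and staple_eye below 0.0035 m and angle between the x axis of pin and the y axis of chest, either way round below 0.12 rad and value of joint hasp below 0.06 rad and linear speed of pin below 0.02 m/s); the robot touches nothing.
It fails at once if the pin is forced: more than 45 N between pin and chest or hasp (contact force between pin and chest above 45 N).
It fails at once if a bystander is moved by more than 25 mm (distance of any of pencil, wedge, hammer, glue, offcut, tape_measure, bolt, butt_hinge from where it was at the start of the episode above 0.025 m).
It also fails if it takes over 58 s, if anything falls off the work surface, if the arm or the gripper's body presses on something with over 40 N, if the wrist force passes 120 N, or if a joint passes its speed limit or range.

### The arm

A 7-joint arm with a two-finger parallel gripper is mounted at the origin on the work surface. World frame = base frame: x ahead of the robot, y to its left, z up, the work surface at z = 0. Lengths are in m, angles in rad, forces in N, time in s.
With the tool pointing down it reaches from about 0.425 to 0.925 m from the base axis. Payload 6.8 kg.
Tool frame: the origin (TCP) lies on the front face of the gripper's body, between the roots of the fingers; the fingertips stand 73 mm ahead of it and the grasp point (between the pads) lies 54 mm ahead of it (env.nose_length is the distance from the TCP to the fingertips, in m); z points along the fingers, y is the direction in which the jaws open and shut (so a half turn about z gives the same grasp; the last joint's range is limited). The gripper opens to 85 mm and grips with 20 to 120 N. Pads are 22 mm wide; open, the fingers measure 114 mm over their backs; the gripper's body (76 mm by 85 mm) begins 54 mm behind the grasp point. The pads swing forward as they close: fully open they stand 13 mm farther back than shut.
Start: joints at [1.065, 0.477, 0.022, 1.555, -0.011, 1.109, -0.083], TCP at [0.261, -0.622, 0.304] pointing down, gripper open.
Joint ranges: [-2.96, 2.96], [-0.34, 2.1], [-1.41, 1.46], [0.24, 2.44], [-1.37, 4.51], [0.17, 1.92], [-2.96, 2.96]. Speed limits (rad/s): [2.39, 2.39, 3.14, 3.14, 3.14, 3.14, 3.14].

### API

Orientations are given as a unit quaternion [w, x, y, z].
In Python, from cell import env, kin, camera, calibration, job gives the robot as it stands. The module is installed in compiled form; this text tells all that it offers. Calls block until the motion is done:
- env.reach(position, orientation): joint-space move of the TCP to a pose.
- env.movel(position, velocity=0.15, rot=None, stop_force=None): straight line of the TCP; rot=None keeps the orientation; velocity is the mean speed in m/s. With stop_force (N) it stops when the force on the tool has changed by that much, and returns True; else False.
- env.goto_joints(angles): joint-space move.
- env.grip(opening, f_grip=None): finger opening in m; f_grip is the grip in N (None keeps the last); returns when the fingers have stopped.
- env.dwell(seconds).
- kin.inverse_kinematics(position, orientation): joint angles nearest the present ones, or None.
- env.get_state(): the state.
- camera(name): name is "scene" or "top"; returns (picture, depth): 400x640x3 uint8, blue, green, red; 400x640 float32, m along the optical axis (not along the pixel's ray), 0 where there is no reading.
- calibration(name): a dict with "fx", "fy", "cx", "cy" (pixels), "rvec" (rotation vector, rad) and "tvec" (3), from world to camera coordinates, as OpenCV has them. Camera axes: x right, y down, z forward; pixel columns grow to the right and rows downward; lengths in m; the calibration is good to about 2 mm. A picture is of the moment at which its call begins. calibration takes no time and is no camera call.
A pose or a line that the arm cannot do raises env.PlanningError and nothing moves.
- job.job_done(): hands the job in, once; it reports no verdict.
The state is a dict: "time": time; "qpos": joint angles; "joint_velocities": joint speeds; "joint_torque": joint torques, N m; "tcp_pos": TCP position; "orientation": TCP orientation; "force": force on the tool from outside, world axes, zero at the start; "torque": the same for the moment, N m; "opening": finger opening in m.
Only numpy, scipy, OpenCV 4.12 (cv2) and the standard library are available. Lean on these libraries where they do the work, as an engineer would, in place of code of your own. Each camera call takes 0.05 s, during which the arm holds its last target.

## Working session

There is one attempt and no reset: what is moved stays moved. The work goes in short steps, each a Python script; the robot and the scene stay as the last script left them, time stands still between calls to the robot, and variables do not carry over. Pictures are saved under pics/ and viewed, and the job is handed in when it is done.

```bash
ls; mkdir -p pics
python3 - <<'E'
from cell import env,camera,calibration
import cv2,numpy as np
for n in("scene","top"):
    p,d=camera(n);cv2.imwrite(f"pics/{n}0.png",p);np.save(f"pics/{n}0.npy",d)
    c=calibration(n);R=cv2.Rodrigues(np.array(c["rvec"]))[0];print(n,c,-R.T@np.array(c["tvec"]).ravel())
s=env.get_state();print(s,env.nose_length)
E
```

```text
pics
scene {'fx': 483.86390260222345, 'fy': 483.86390260222345, 'cx': 321.5034345783083, 'cy': 196.75116488884788, 'rvec': array([ 1.88409215,  1.38147005, -0.65458085]), 'tvec': array([-0.16819444, -0.21414716,  1.72379694])} [ 1.45678056 -0.29281107  0.91524662]
top {'fx': 479.49410098756584, 'fy': 479.49410098756584, 'cx': 323.39511280631604, 'cy': 201.67036104688668, 'rvec': array([ 2.18080557, -2.13856367,  0.1368758 ]), 'tvec': array([0.02041715, 0.4916382 , 1.34573175])} [0.32256575 0.03358017 1.39568716]
{'time': 0.1, 'qpos': array([ 1.06492466,  0.4777344 ,  0.02233086,  1.55636629, -0.01147302,
        1.10928768, -0.08308373]), 'joint_velocities': array([-0.00027273, -0.00188192,  0.00056388, -0.00182493, -0.00037082,
       -0.00079125, -0.00113932]), 'joint_torque': array([ 4.54756795e-03, -5.97758961e+01,  1.61362287e+00, -2.81955206e+01,
        1.28466095e-02,  5.04671814e-03, -2.95721463e-05]), 'tcp_pos': array([ 0.26130735, -0.62191524,  0.30300545]), 'orientation': array([-8.00558631e-04,  9.80281182e-01,  1.97605942e-01, -2.33079420e-04]), 'force': array([0.25085099, 0.2351619 , 0.00827756]), 'torque': array([ 0.03839481, -0.00641391,  0.01830434]), 'opening': 0.08573290021954613} 0.0726
```

View pics/scene0.png

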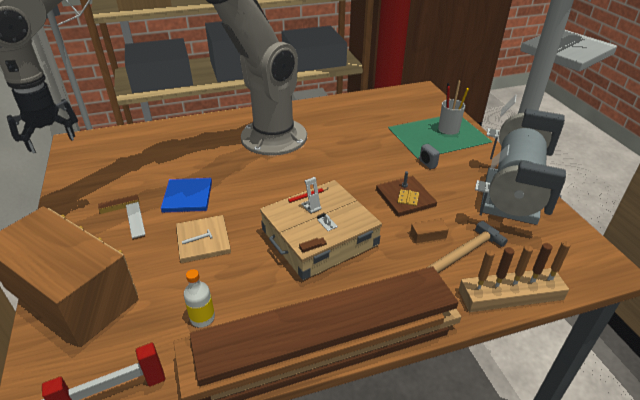

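View pics/top0.png

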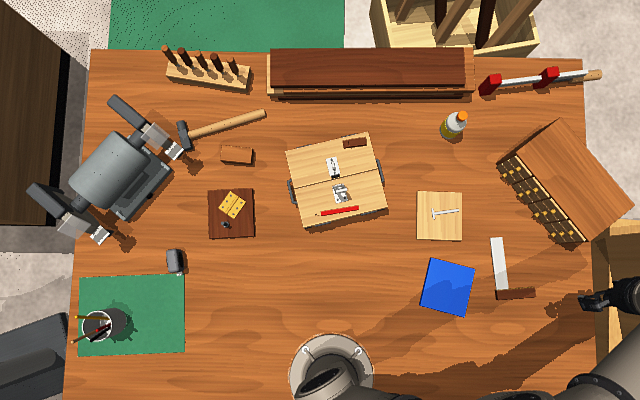

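The scene view shows the chest at about (320,225) with the hasp upright at (312,190). The pin lies on the pale board at (195,238). In the top view the chest is at (337,180), the pine board at (440,216) with the pin on it, the blue decoy at (447,287) and the walnut board at (231,213). Next I'll enlarge these areas.

Run:
```python
import cv2,numpy as np
t=cv2.imread("pics/top0.png");s=cv2.imread("pics/scene0.png")
def c(im,x0,y0,w,h,W,H):return cv2.resize(im[y0:y0+h,x0:x0+w],(W,H),interpolation=cv2.INTER_CUBIC)
a=np.hstack([c(t,280,125,115,115,400,400),c(t,410,180,60,60,400,400)])
cv2.imwrite("pics/ct.png",a)
a=np.hstack([c(s,255,165,130,115,452,400),c(s,170,210,65,75,347,400)])
cv2.imwrite("pics/cs.png",a)
```

```text
(no output)
```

View pics/ct.png

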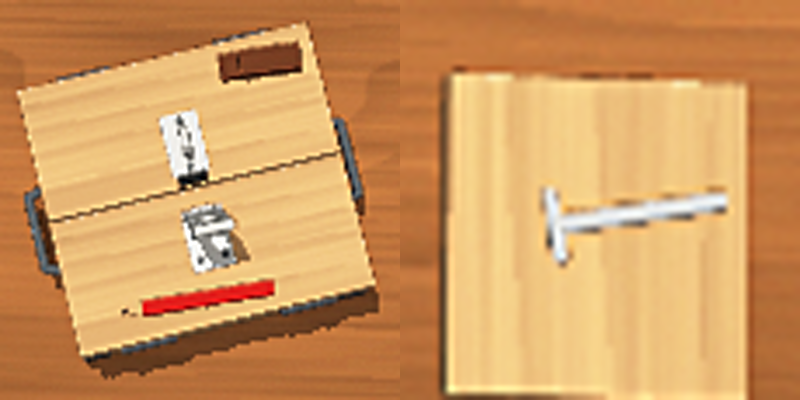

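View pics/cs.png

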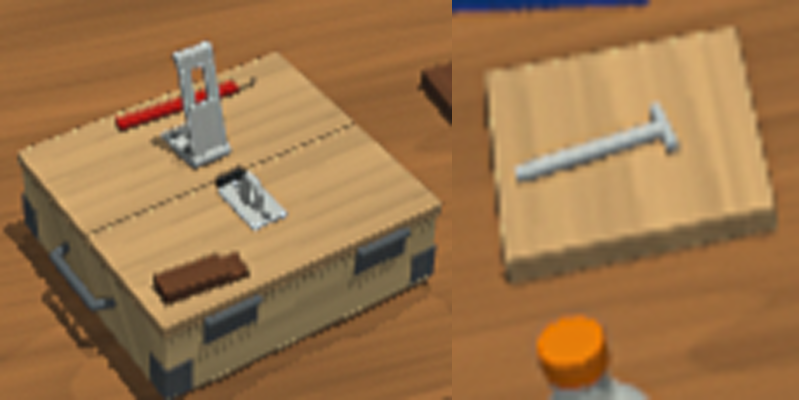

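The pine (pale) board is at top (440,216) and the blue look-alike at (447,287). The pin has its bar at top (433,212) and its tip at (459,210), pointing to world -y. The hasp leans back from its hinge at about (340,187) and the staple plate is at (334,168). Next I'll measure the chest and pin poses.

```bash
cat > h.py <<'E'
import numpy as np,cv2
from scipy.spatial.transform import Rotation as Ro
from cell import env,kin,camera,calibration,job
def cal(n):
    c=calibration(n);K=np.array([[c["fx"],0,c["cx"]],[0,c["fy"],c["cy"]],[0,0,1.]]);R=cv2.Rodrigues(np.array(c["rvec"]))[0];t=np.array(c["tvec"]).ravel();return K,R,t
def rays(n,uv):
    K,R,t=cal(n);uv=np.atleast_2d(uv).astype(float);d=np.c_[uv,np.ones(len(uv))]@np.linalg.inv(K).T
    return -R.T@t,d@R
def plane(n,uv,z):
    o,d=rays(n,uv);return o+d*((z-o[2])/d[:,2])[:,None]
def cloud(n,D):
    v,u=np.mgrid[:400,:640];o,d=rays(n,np.c_[u.ravel(),v.ravel()]);return (o+d*D.reshape(-1,1)).reshape(400,640,3)
def proj(n,P):
    K,R,t=cal(n);q=(np.atleast_2d(P)@R.T+t)@K.T;return q[:,:2]/q[:,2:]
E
python3 - <<'E'
from h import *
D=np.load("pics/top0.npy");P=cloud("top",D);im=cv2.imread("pics/top0.png")
for n in("top","scene"):
    D=np.load(f"pics/{n}0.npy");P=cloud(n,D);im=cv2.imread(f"pics/{n}0.png")
    zz=P[...,2]
    M=((abs(zz-.085)<.008)).astype(np.uint8);k,L,S,C=cv2.connectedComponentsWithStats(M)
    for i in range(1,k):
        if S[i,4]>800 :
            Q=plane(n,np.argwhere(L==i)[:,::-1],.085);print(n,S[i],"z",np.median(zz[L==i]),cv2.minAreaRect(Q[:,:2].astype(np.float32)*1000),Q.mean(0))
    # pin
    hsv=cv2.cvtColor(im,cv2.COLOR_BGR2HSV)
    box=(418,190,463,242) if n=="top" else (178,218,228,258)
    x0,y0,x1,y1=box
    m=np.zeros((400,640),np.uint8);m[y0:y1,x0:x1]=(hsv[y0:y1,x0:x1,1]<70)
    k,L,S,C=cv2.connectedComponentsWithStats(m)
    i=1+np.argmax(S[1:,4]);print("pin",S[i])
    Q=plane(n,np.argwhere(L==i)[:,::-1],.0245)*1000
    r=cv2.minAreaRect(Q[:,:2].astype(np.float32));print(r)
    # tip side of shank: fit line through points
    vx,vy,a,b=cv2.fitLine(Q[:,:2].astype(np.float32),cv2.DIST_HUBER,0,.01,.01).ravel()
    s=(Q[:,:2]-[a,b])@[vx,vy];e=(Q[:,:2]-[a,b])@[-vy,vx]
    print((vx,vy),(a,b),s.min(),s.max());
    for lo in range(-50,50,6):
        w=(s>=lo)&(s<lo+6)
        if w.any():print(lo,w.sum(),e[w].min().round(1),e[w].max().round(1),e[w].mean().round(2))
E
```

```text
top [ 285  131  103   97 6318] z 0.0867486934016809 ((548.735107421875, -3.05584716796875), (228.041259765625, 239.98629760742188), 14.885213851928711) [ 0.54702947 -0.0012616   0.085     ]
pin [432 208  27  11 100]
((464.59136962890625, -320.2560729980469), (74.9505844116211, 28.79556655883789), 88.91891479492188)
(np.float32(0.16745219), np.float32(-0.9858802)) (np.float32(469.5201), np.float32(-318.35593)) -37.163262257906126 40.53697136107302
-38 17 -13.4 15.9 -0.2
-32 12 -10.5 12.7 0.85
-26 6 -3.3 2.8 -0.22
-20 7 -4.1 4.4 -0.29
-14 6 -2.1 4.0 0.92
-8 6 -3.0 3.1 0.07
-2 6 -3.8 2.3 -0.79
4 7 -4.3 4.3 0.42
10 6 -2.7 3.4 0.35
16 7 -4.0 2.6 -1.0
22 6 -4.4 4.1 0.0
28 7 -2.8 3.7 0.15
34 5 -3.3 2.9 0.32
40 2 -0.8 2.0 0.58
scene [ 260  180  122   82 4920] z 0.08581246121855951 ((554.3106689453125, -4.359832763671875), (232.82632446289062, 244.39488220214844), 14.798468589782715) [ 0.56151408 -0.00679101  0.085     ]
scene [ 198  304  260   82 1170] z 0.08535943587718325 ((926.1891479492188, -84.19482421875), (16.19174575805664, 551.4868774414062), 1.8533446788787842) [ 0.92503986 -0.10717959  0.085     ]
pin [182 229  30  15 117]
((469.0555419921875, -322.6202697753906), (33.973670959472656, 76.64833068847656), 9.947220802307129)
(np.float32(0.18466525), np.float32(-0.9828015)) (np.float32(470.22128), np.float32(-321.5967)) -37.7365221270551 39.16346525997396
-38 20 -17.9 16.1 -0.53
-32 10 -7.6 9.9 0.9
-26 7 -3.8 6.2 1.16
-20 7 -5.1 6.1 0.63
-14 10 -6.3 6.1 -0.2
-8 7 -5.0 4.9 -0.07
-2 8 -6.3 6.1 0.25
4 8 -6.3 6.1 -0.21
10 8 -6.2 4.9 -0.67
16 8 -5.0 6.1 0.58
22 9 -6.2 6.1 0.1
28 8 -6.2 6.1 -0.18
34 7 -4.9 4.9 0.16
```

Run:
```python
from h import *
c=np.array([[367.7,132.2],[285.2,151.5],[305,227],[387.8,207.5]])
s=np.array([[303.3,259.9],[381.5,224.5],[334.7,180.2],[260.8,210.4]])
for n,q in(("top",c),("scene",s)):
    Q=plane(n,q,.085)[:,:2]*1000;print(n,Q.round(1).tolist(),Q.mean(0),np.linalg.norm(Q-np.roll(Q,1,0),axis=1))
ims={n:cv2.imread(f"pics/{n}0.png") for n in("top","scene")}
# overlay from estimate
from scipy.spatial.transform import Rotation as Ro
c0=np.array([.551,-.003,0]);R=Ro.from_euler('z',14.85,degrees=True).as_matrix()
out=[]
for n,x0,y0,w,h in(("top",285,125,110,110),("scene",255,165,130,130)):
    k=400/w;im=cv2.resize(ims[n][y0:y0+h,x0:x0+w],(400,400),interpolation=cv2.INTER_CUBIC)
    def pt(p):return (((proj(n,c0+R@np.array(p))[0]+.5)-[x0,y0])*k).astype(int)
    q=[pt((a,b,.085)) for a,b in((.11,.12),(.11,-.12),(-.11,-.12),(-.11,.12))]
    cv2.polylines(im,[np.array(q)],True,(255,0,0),1)
    cv2.line(im,pt((0,-.12,.085)),pt((0,.12,.085)),(0,255,0),1)
    for xx in(.027,.045):cv2.circle(im,pt((xx,0,.098)),2,(0,0,255),1)
    cv2.circle(im,pt((-.022,0,.091)),2,(255,0,255),1)
    out.append(im)
cv2.imwrite("pics/ov.png",np.hstack(out))
```

```text
top [[683.2, -90.3], [623.2, 139.4], [413.6, 79.1], [471.7, -147.3]] [547.93055503  -4.78429947] [219.01580234 237.42730183 218.147476   233.84259505]
scene [[688.8, -88.2], [629.0, 136.8], [415.0, 83.5], [482.9, -146.0]] [553.91969325  -3.49327968] [213.82536089 232.82653564 220.50831574 239.26339634]
```

View pics/ov.png

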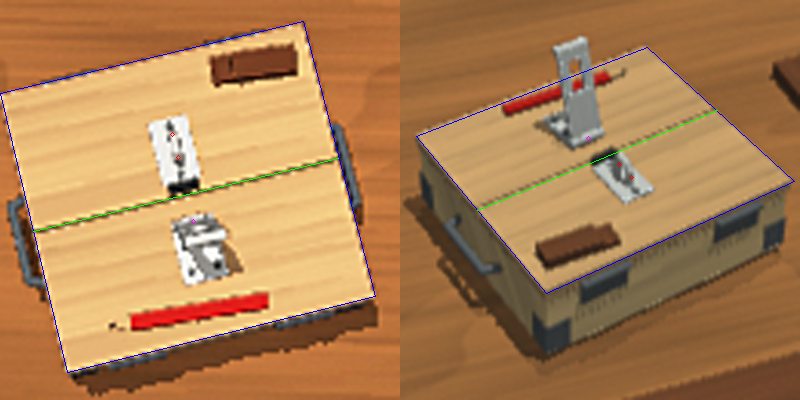

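```bash
cat >> h.py <<'E'
PSI=np.radians(14.85);C0=np.array([.551,-.003,.085])
def W(x,y,z): # chest mm above top -> world, fingertip(shut) 
    c,s=np.cos(PSI),np.sin(PSI);return C0+np.array([c*x-s*y,s*x+c*y,z])/1000
NL=.0726
def T(x,y,z): return W(x,y,z)+[0,0,NL]
def Q(a):
    M=np.array([[np.cos(a),np.sin(a),0],[np.sin(a),-np.cos(a),0],[0,0,-1.]]);q=Ro.from_matrix(M).as_quat();return np.r_[q[3],q[:3]]
PINO=np.array([.4638,-.2865]);PD=np.array([.176,-.9844])
E
python3 - <<'E'
from h import *
ap=np.arctan2(PD[1],PD[0])
print("pin yaw",ap)
for sgn in(1,-1):
    a=PSI+sgn*np.pi/2
    for p in(T(36,0,60),T(36,0,5),T(-110,0,45),T(72,0,15),T(36,69,14),T(36,20,14)):
        r=kin.inverse_kinematics(p,Q(a));print(sgn,None if r is None else r.round(2))
    b=ap if sgn<0 else ap+np.pi
    r=kin.inverse_kinematics(np.r_[PINO+PD*.016,.0195+NL],Q(b));print("pick",None if r is None else r.round(2))
E
```

```text
pin yaw -1.3938765239990696
1 [ 0.33  0.49 -0.59  1.82  0.34  0.93 -0.15]
1 [ 0.31  0.57 -0.57  1.86  0.4   0.83 -0.2 ]
1 [ 0.45  0.3  -0.59  2.15  0.24  0.76 -0.04]
1 [ 0.31  0.61 -0.59  1.77  0.42  0.9  -0.21]
1 [ 0.22  0.54 -0.6   1.88  0.4   0.84 -0.32]
1 [ 0.29  0.55 -0.58  1.86  0.39  0.84 -0.23]
pick [ 0.7   0.59 -0.31  1.97  0.3   0.62  0.38]
-1 [-0.93  0.83  1.27  1.9  -0.9   1.13 -2.18]
-1 [-0.91  0.96  1.26  1.94 -1.05  1.12 -2.08]
-1 [-1.03  0.59  1.29  2.23 -0.75  0.89 -2.14]
-1 [-0.89  0.98  1.26  1.85 -1.04  1.16 -2.13]
-1 [-1.05  0.92  1.27  1.97 -1.01  1.1  -2.21]
-1 [-0.95  0.93  1.26  1.95 -1.02  1.11 -2.13]
pick [ 0.26  0.59  0.26  2.   -0.27  0.58 -2.26]
```

```bash
echo "A=PSI+np.pi/2" >> h.py
python3 - <<'E'
from h import *
tm=lambda:round(env.get_state()["time"],2)
env.grip(.045,60);print(tm())
env.reach(T(36,0,60),Q(A));print(tm())
env.movel(T(36,0,5),.1);print(tm())
r1=env.movel(T(50,0,5),.02,stop_force=3);s1=env.get_state();print(r1,s1["force"],s1["tcp_pos"],tm())
env.movel(T(36,0,5),.08)
r2=env.movel(T(22,0,5),.02,stop_force=3);s2=env.get_state();print(r2,s2["force"],s2["tcp_pos"],tm())
env.movel(T(36,0,5),.08)
env.movel(T(36,0,60),.12)
ex=np.array([np.cos(PSI),np.sin(PSI),0]);
print([(s["tcp_pos"]-C0)@ex*1000 for s in(s1,s2)],s1["opening"],env.get_state()["orientation"],Q(A),tm())
E
```

```text
0.57
3.1
3.8
True [-0.48432628  0.58689829  0.58370447] [0.58797144 0.00683463 0.1623086 ] 4.12
True [ 2.13788094  0.73371404 -0.30254072] [0.58682367 0.00659684 0.1628711 ] 4.62
[np.float64(38.25710611902275), np.float64(37.08673038918579)] 0.0446982972675781 [3.83948186e-06 6.09767506e-01 7.92580187e-01 4.86512012e-04] [0.         0.6097994  0.79255579 0.        ] 5.47
```

Run:
```python
from h import *
tm=lambda:round(env.get_state()["time"],2)
ex=np.array([np.cos(PSI),np.sin(PSI),0])
def sh(t):
    s=env.get_state();print(t,s["force"].round(2),((s["tcp_pos"]-C0)@ex*1000).round(2),tm())
env.movel(T(36,0,5),.1);sh("down")
r=env.movel(T(52,0,5),.02,stop_force=8);sh(r);env.dwell(.2);sh("d")
env.movel(T(36,0,5),.08);sh("mid")
r=env.movel(T(20,0,5),.02,stop_force=8);sh(r);env.dwell(.2);sh("d")
env.movel(T(36,0,5),.08)
```

```text
down [-2.76 -0.85  4.69] 35.08 6.17
True [ 0.41  0.11 -0.01] 43.38 6.72
d [ 0.6   0.49 -0.58] 42.95 6.92
mid [ 5.23  0.64 -2.92] 37.12 7.17
True [1.28 0.12 0.67] 22.94 7.88
d [-0.12 -0.65  2.63] 22.98 8.08
```

Run:
```python
from h import *
s=env.get_state();print(s["tcp_pos"],s["force"],s["time"])
a=[]
for n,x0,y0,w,h in(("top",285,125,110,110),("scene",265,110,110,110)):
    p,d=camera(n);a.append(cv2.resize(p[y0:y0+h,x0:x0+w],(400,400),interpolation=cv2.INTER_CUBIC))
cv2.imwrite("pics/pr.png",np.hstack(a))
```

```text
[0.57595392 0.00347032 0.15870669] [-24.75371048  -5.27966195   9.8015988 ] 8.3917
```

View pics/pr.png

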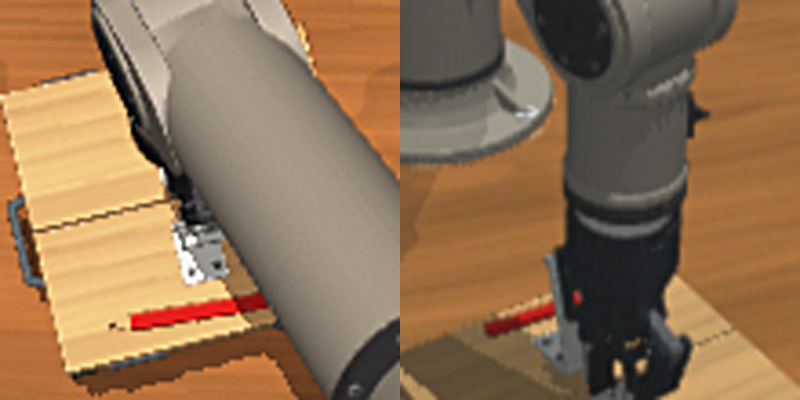

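Run:
```python
from h import *
ex=np.array([np.cos(PSI),np.sin(PSI),0])
def sh(t):
    s=env.get_state();print(t,s["force"].round(2),((s["tcp_pos"]-C0)@ex*1000).round(2),s["tcp_pos"].round(4),round(s["opening"],4),s["time"])
sh(0);env.dwell(.2);sh(1)
print(T(36,0,5))
```

```text
0 [-24.05  -5.52   9.62] 25.72 [0.5759 0.0034 0.1587] 0.045 8.4917
1 [-25.8   -4.78   9.45] 25.71 [0.5759 0.0035 0.1587] 0.045 8.6917
[0.5857976  0.00622642 0.1626    ]
```

Run:
```python
from h import *
p,d=camera("scene");np.save("pics/d2.npy",d);cv2.imwrite("pics/s2.png",p)
cv2.imwrite("pics/pr2.png",cv2.resize(p[175:255,285:365],(600,600),interpolation=cv2.INTER_CUBIC))
```

```text
(no output)
```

View pics/pr2.png

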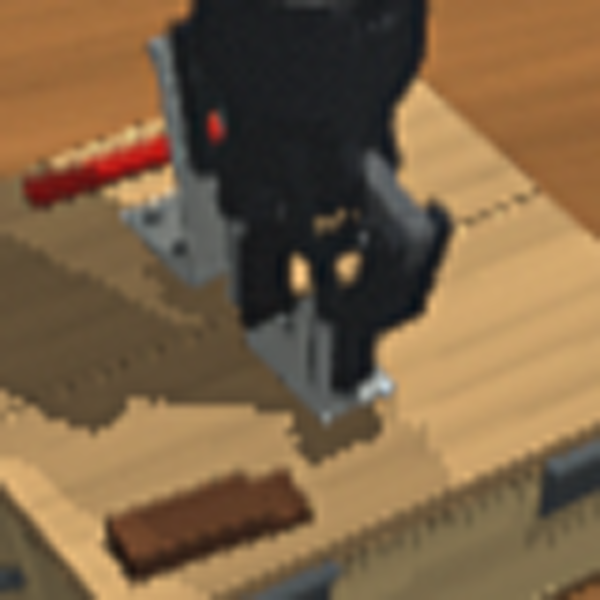

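Run:
```python
from h import *
ex=np.array([np.cos(PSI),np.sin(PSI),0])
def sh(t):
    s=env.get_state();print(t,s["force"].round(2),s["torque"].round(2),((s["tcp_pos"]-C0)@ex*1000).round(2),s["tcp_pos"].round(4),s["qpos"].round(3),s["time"])
sh(0)
p=env.get_state()["tcp_pos"]
env.movel(p+[0,0,.02],.08);sh("up");env.dwell(.2);sh("up")
```

```text
0 [-23.01  -5.61  10.61] [-1.17  5.44 -0.04] 25.69 [0.5759 0.0034 0.1587] [ 0.307  0.564 -0.555  1.871  0.389  0.842 -0.191] 8.7417
up [ 0.73 -0.03 -0.63] [-0.    0.   -0.01] 26.47 [0.5767 0.0035 0.1793] [ 0.325  0.529 -0.572  1.873  0.372  0.845 -0.175] 9.1333
up [-0.52  0.51  0.64] [-0.03  0.03  0.01] 26.03 [0.5762 0.0036 0.1786] [ 0.325  0.53  -0.571  1.873  0.372  0.845 -0.175] 9.3333
```

The two touches, at 43.0 and 23.0 in my chest frame, put the staple's centre 3 mm nearer than the camera estimate. I'll shift the chest frame by that much and close the hasp.

```bash
echo "C0=C0+np.array([np.cos(PSI),np.sin(PSI),0])*-.003" >> h.py
python3 - <<'E'
from h import *
def sh(t):
    s=env.get_state();print(t,s["force"].round(2),s["tcp_pos"].round(4),s["time"])
p=env.get_state()["tcp_pos"]
env.movel(T(30,0,110),.25)
env.grip(0,60)
env.movel(T(-102,0,110),.3)
env.movel(T(-102,0,45),.2);sh("behind")
print(env.movel(T(45,0,45),.15,stop_force=25));sh("swept")
print(env.movel(T(75,0,32),.12,stop_force=25));sh("over")
print(env.movel(T(75,0,16),.06,stop_force=18));sh("down");env.dwell(.15);sh("d")
env.movel(T(75,0,70),.2);sh("up")
a=[]
for n,x0,y0,w,h in(("scene",255,150,130,130),("top",285,125,110,110)):
    p,d=camera(n);a.append(cv2.resize(p[y0:y0+h,x0:x0+w],(400,400),interpolation=cv2.INTER_CUBIC))
cv2.imwrite("pics/hasp.png",np.hstack(a))
E
```

```text
behind [ 0.5  -0.22  0.83] [ 0.4503 -0.0292  0.2027] 11.4083
True
swept [-2.   -1.78 11.35] [ 0.4864 -0.0205  0.2057] 11.85
True
over [0.18 0.01 7.53] [ 0.4952 -0.0182  0.207 ] 12.2
True
down [2.31 0.01 5.  ] [0.5835 0.0056 0.1836] 13.7
d [3.74 1.42 5.4 ] [0.5832 0.0055 0.1836] 13.85
up [-0.15 -0.29 -0.24] [0.6197 0.0153 0.2266] 14.3083
```

View pics/hasp.png

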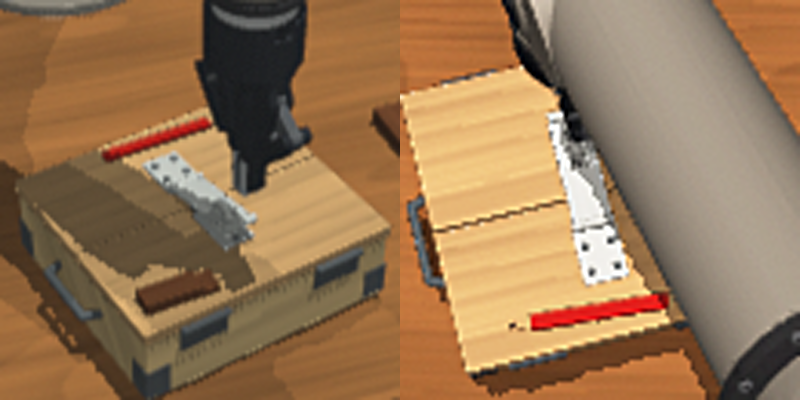

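The picture shows the strap lying over the staple, at about (225,210) in the left crop. I'll press the lip down once to make sure it seated.

Run:
```python
from h import *
def sh(t):
    s=env.get_state();print(t,s["force"].round(2),s["tcp_pos"].round(4),"tipz",((s["tcp_pos"][2]-NL-.085)*1000).round(1),s["time"])
env.movel(T(72,0,32),.12);env.dwell(.1);sh("a")
print(env.movel(T(72,0,13),.04,stop_force=10));sh("down");env.dwell(.15);sh("d")
env.movel(T(72,0,60),.2);env.grip(.035,60);sh("up")
ap=np.arctan2(PD[1],PD[0]);b=ap+np.pi
g=np.r_[PINO+PD*.0165,.019+NL]
env.reach(g+[0,0,.08],Q(b));sh("over pin")
a=[]
for n,x0,y0,w,h in(("scene",255,150,130,130),("scene",160,170,100,100)):
    p,d=camera(n);a.append(cv2.resize(p[y0:y0+h,x0:x0+w],(400,400),interpolation=cv2.INTER_CUBIC))
cv2.imwrite("pics/hasp2.png",np.hstack(a));np.save("pics/d3.npy",d)
p,d=camera("top");cv2.imwrite("pics/t3.png",p[100:300,270:490])
```

```text
a [ 0.53 -0.88 -0.06] [0.6181 0.0148 0.1902] tipz 32.6 14.975
False
down [1.17 0.06 0.24] [0.6181 0.0147 0.1707] tipz 13.1 15.6
d [1.8  0.04 1.7 ] [0.618  0.0147 0.1709] tipz 13.3 15.75
up [-0.84  0.47  0.81] [0.6174 0.0147 0.2171] tipz 59.5 16.5667
over pin [ 0.05 -0.72  0.16] [ 0.4681 -0.3013  0.172 ] tipz 14.4 17.9
```

View pics/hasp2.png

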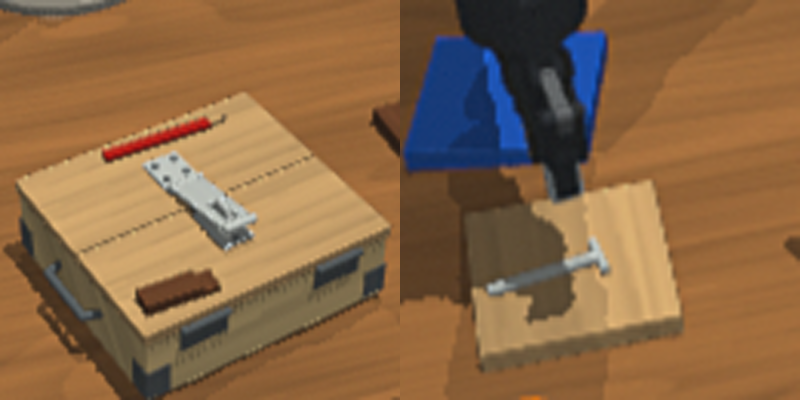

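Run:
```python
from h import *
P=cloud("scene",np.load("pics/d3.npy"))
d=P-C0;c,s=np.cos(PSI),np.sin(PSI)
x=(d[...,0]*c+d[...,1]*s)*1000;y=(-d[...,0]*s+d[...,1]*c)*1000;z=d[...,2]*1000
for lo in range(-30,90,6):
    m=(x>=lo)&(x<lo+6)&(abs(y)<14)&(abs(z)<60);print(lo,m.sum(),np.sort(z[m]).round(0)[[0,len(z[m])//2,-1]] if m.sum() else "")
m=(abs(y)>30)&(abs(y)<60)&(x>0)&(x<60)&(abs(z)<20);print(np.median(z[m]))
```

```text
-30 3 [-1.  8.  9.]
-24 19 [-0. 10. 13.]
-18 11 [ 3. 10. 11.]
-12 16 [-2. 11. 15.]
-6 16 [-3. 12. 14.]
0 15 [-0. 13. 15.]
6 16 [ 4. 14. 16.]
12 15 [ 2. 14. 18.]
18 18 [ 3. 15. 19.]
24 14 [-1. 15. 20.]
30 18 [ 2. 19. 28.]
36 18 [ 3. 20. 27.]
42 28 [-1. 20. 27.]
48 28 [ 1.  6. 23.]
54 28 [-1.  4. 26.]
60 46 [-2. 23. 29.]
66 16 [-1.  0.  4.]
72 19 [-2.  1.  3.]
78 20 [-3.  0.  2.]
84 18 [-2. -0.  4.]
0.8508002761096894
```

Depth gives a strap slope of about 0.16 rad, but the margin to 0.19 is small and the last press read little force. I'll press the lip again directly.

Run:
```python
from h import *
def sh(t):
    s=env.get_state();print(t,s["force"].round(2),"tipz",((s["tcp_pos"][2]-NL-.085)*1000).round(1),s["time"])
env.reach(T(66,0,50),Q(A));env.grip(0,60);env.movel(T(66,0,30),.1);env.dwell(.1);sh("a")
for z in(24,20,16):
    env.movel(T(66,0,z),.08);env.dwell(.12);sh(z)
env.movel(T(66,0,55),.2);env.grip(.035,60)
ap=np.arctan2(PD[1],PD[0]);b=ap+np.pi
g=np.r_[PINO+PD*.0165,.019+NL]
env.reach(g+[0,0,.05],Q(b));sh("over pin")
p,d=camera("top");np.save("pics/d4t.npy",d)
p,d=camera("scene");np.save("pics/d4.npy",d)
P=cloud("scene",d)
d=P-C0;c,s=np.cos(PSI),np.sin(PSI)
x=(d[...,0]*c+d[...,1]*s)*1000;y=(-d[...,0]*s+d[...,1]*c)*1000;z=d[...,2]*1000
for lo in range(0,72,6):
    m=(x>=lo)&(x<lo+6)&(abs(y)<14)&(abs(z)<60);print(lo,np.sort(z[m]).round(0)[[0,len(z[m])//2,-1]] if m.sum() else "")
cv2.imwrite("pics/p4.png",cv2.resize(p[170:270,160:260],(500,500),interpolation=cv2.INTER_CUBIC))
```

```text
a [ 0.58  1.09 -0.41] tipz 30.0 20.25
24 [ 0.4  -0.38  0.57] tipz 24.1 20.6167
20 [-0.   -0.41  0.39] tipz 20.1 20.9833
16 [0.48 0.2  1.43] tipz 16.1 21.35
over pin [-0.37  0.84  0.97] tipz -15.5 23.4583
0 [ 1. 13. 15.]
6 [ 2. 14. 15.]
12 [ 0. 15. 16.]
18 [ 1. 15. 18.]
24 [ 1. 15. 26.]
30 [ 3. 18. 27.]
36 [-2. 17. 27.]
42 [ 1. 18. 26.]
48 [ 1. 18. 22.]
54 [-3.  4. 26.]
60 [-2. 18. 29.]
66 [-3.  1. 26.]
```

View pics/p4.png

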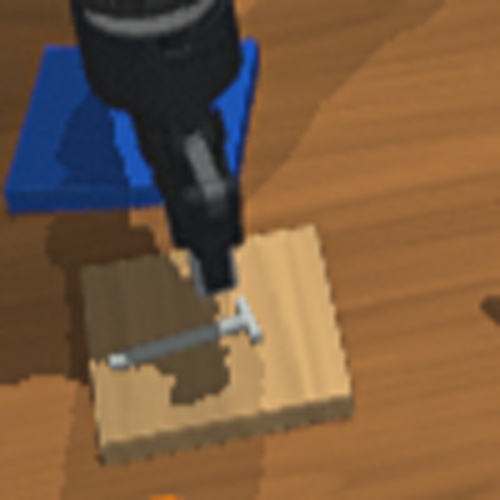

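Run:
```python
from h import *
def sh(t):
    s=env.get_state();print(t,s["force"].round(2),s["tcp_pos"].round(4),round(s["opening"],4),s["time"])
b=np.arctan2(PD[1],PD[0])+np.pi
g=np.r_[PINO+PD*.018+[-.0015,-.0005],.0193+NL]
print(env.movel(g+[0,0,.003],.1,rot=None),env.movel(g,.02,stop_force=10));env.dwell(.1);sh("at")
env.grip(0.0,100);sh("grip");env.dwell(.15);sh("grip")
env.movel(g+[0,0,.12],.2);sh("lift")
a=[]
p,d=camera("scene");cv2.imwrite("pics/s5.png",p);a.append(cv2.resize(p[130:250,150:270],(400,400),interpolation=cv2.INTER_CUBIC))
p,d=camera("top");a.append(cv2.resize(p[170:270,400:500],(400,400),interpolation=cv2.INTER_CUBIC));cv2.imwrite("pics/t5.png",p)
cv2.imwrite("pics/p5.png",np.hstack(a))
```

```text
False False
at [ 0.32 -0.28 -0.45] [ 0.4656 -0.3048  0.0922] 0.0348 24.575
grip [-0.52  0.6   5.36] [ 0.4656 -0.3048  0.0923] 0.004 24.9667
grip [-1.13  0.94  4.83] [ 0.4656 -0.3047  0.0923] 0.0039 25.1167
lift [ 0.04  0.59 -0.46] [ 0.4647 -0.3046  0.2108] 0.0041 25.8667
```

View pics/p5.png

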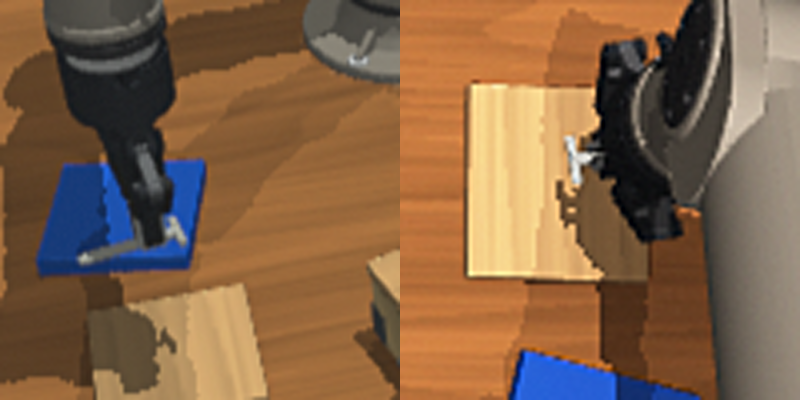

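Run:
```python
from h import *
env.get_state()
p,d=camera("scene");P=cloud("scene",d)*1000
s=env.get_state();t=s["tcp_pos"]*1000;print(t)
b=np.arctan2(PD[1],PD[0]);
cx,cy=np.cos(b),np.sin(b)
dx=P[...,0]-t[0];dy=P[...,1]-t[1]
u=dx*cx+dy*cy;v=-dx*cy*1+dy*cx
z=P[...,2]-(t[2]-NL*1000)
hsv=cv2.cvtColor(p,cv2.COLOR_BGR2HSV)
for lo in range(-30,66,4):
    m=(u>=lo)&(u<lo+4)&(abs(v)<22)&(abs(z)<14)
    zz=z[m];print(lo,m.sum(),"v",v[m].round(0)[:9].tolist(),"z",np.round(zz,0)[:9].tolist())
p2,_=camera("top")
```

```text
[ 464.64237492 -304.34272389  210.24416031]
-30 0 v [] z []
-26 0 v [] z []
-22 15 v [-17.0, -11.0, -9.0, -5.0, -5.0, 2.0, 5.0, 3.0, 6.0] z [4.0, 8.0, 6.0, 6.0, 5.0, 8.0, 9.0, 5.0, 7.0]
-18 11 v [-15.0, -10.0, -5.0, -2.0, 4.0, 2.0, 6.0, 12.0, 16.0] z [3.0, 6.0, 7.0, 6.0, 7.0, 3.0, 5.0, 7.0, 9.0]
-14 7 v [-3.0, 3.0, 3.0, 3.0, -0.0, -1.0, 4.0] z [7.0, 10.0, 8.0, 7.0, 3.0, 1.0, 2.0]
-10 3 v [8.0, 9.0, 8.0] z [10.0, 7.0, 3.0]
-6 5 v [15.0, 15.0, 14.0, 6.0, 7.0] z [13.0, 11.0, 9.0, 0.0, -0.0]
-2 4 v [10.0, 12.0, 15.0, 7.0] z [12.0, 12.0, 11.0, 2.0]
2 5 v [15.0, 16.0, 14.0, 9.0, 11.0] z [13.0, 11.0, 8.0, 2.0, 3.0]
6 5 v [11.0, 8.0, 12.0, 5.0, 11.0] z [11.0, 7.0, 9.0, 1.0, 5.0]
10 11 v [-3.0, -4.0, -4.0, 7.0, 8.0, 6.0, 9.0, 4.0, 9.0] z [13.0, 9.0, 6.0, 14.0, 14.0, 10.0, 11.0, 5.0, 8.0]
14 4 v [2.0, 4.0, 3.0, 2.0] z [8.0, 9.0, 5.0, 1.0]
18 7 v [-3.0, 1.0, 3.0, 6.0, 0.0, 2.0, 6.0] z [6.0, 8.0, 7.0, 9.0, 2.0, 2.0, 3.0]
22 6 v [-5.0, 1.0, 1.0, 6.0, 4.0, 3.0] z [5.0, 7.0, 6.0, 8.0, 6.0, 1.0]
26 7 v [-3.0, 2.0, 1.0, 6.0, 5.0, 4.0, 3.0] z [6.0, 9.0, 6.0, 9.0, 5.0, 4.0, 0.0]
30 6 v [2.0, 2.0, 2.0, 3.0, 3.0, 5.0] z [11.0, 8.0, 5.0, 5.0, 3.0, 3.0]
34 5 v [1.0, 5.0, 3.0, 4.0, 3.0] z [9.0, 11.0, 7.0, 7.0, 4.0]
38 6 v [-1.0, 1.0, 3.0, 4.0, 4.0, 4.0] z [8.0, 6.0, 5.0, 5.0, 3.0, 2.0]
42 5 v [-0.0, 4.0, 2.0, -1.0, 5.0] z [7.0, 10.0, 6.0, 3.0, 5.0]
46 6 v [1.0, 2.0, 6.0, 5.0, 6.0, 3.0] z [7.0, 7.0, 8.0, 6.0, 4.0, 1.0]
50 5 v [-2.0, 1.0, 2.0, 4.0, 1.0] z [6.0, 5.0, 5.0, 4.0, 1.0]
54 3 v [-2.0, -0.0, 2.0] z [7.0, 5.0, 4.0]
58 0 v [] z []
62 0 v [] z []
```

```bash
cat >> h.py <<'E'
def loc():
    s=env.get_state();d=(s["tcp_pos"]-C0)*1000;c,n=np.cos(PSI),np.sin(PSI)
    f=s["force"];return np.array([d[0]*c+d[1]*n,-d[0]*n+d[1]*c,d[2]-NL*1000]).round(2),np.array([f[0]*c+f[1]*n,-f[0]*n+f[1]*c,f[2]]).round(2),round(s["time"],2)
E
python3 - <<'E'
from h import *
env.reach(T(36,68,45),Q(A));print(loc())
env.movel(T(36,68,22),.1);env.dwell(.1);print(loc())
z=13
for z in(14,11,9.5):
    r=env.movel(T(36,68,z),.04,stop_force=12);env.dwell(.15);print(z,r,*loc())
a=[]
p,d=camera("scene");cv2.imwrite("pics/s6.png",p);a.append(cv2.resize(p[160:260,290:390],(400,400),interpolation=cv2.INTER_CUBIC))
p,d=camera("top");a.append(cv2.resize(p[125:225,285:385],(400,400),interpolation=cv2.INTER_CUBIC))
cv2.imwrite("pics/p6.png",np.hstack(a))
E
```

```text
(array([35.71, 66.07, 44.77]), array([-0.71,  0.48, -0.32]), 27.52)
(array([36.17, 67.76, 22.21]), array([ 1.45, -0.39,  0.43]), 28.0)
14 False [36.09 68.01 14.13] [ 0.93 -0.51  0.25] 28.5
11 False [36.18 68.03 11.12] [ 0.41 -1.07  1.05] 28.9
9.5 False [36.21 67.99  9.66] [ 1.8  -0.52  2.81] 29.3
```

View pics/p6.png

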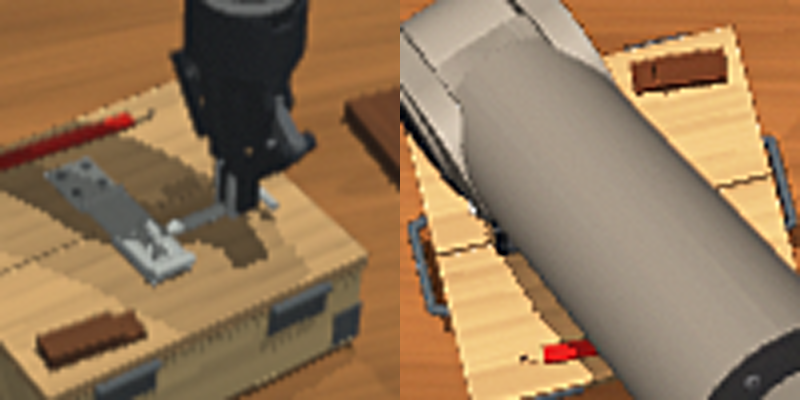

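Run:
```python
from h import *
Z=[]
for i in range(3):
    p,d=camera("scene");Z.append(d)
d=np.median(Z,0);P=cloud("scene",d)
q=P-C0;c,s=np.cos(PSI),np.sin(PSI)
x=(q[...,0]*c+q[...,1]*s)*1000;y=(-q[...,0]*s+q[...,1]*c)*1000;z=q[...,2]*1000
for lo in range(-20,104,4):
    m=(y>=lo)&(y<lo+4)&(x>26)&(x<46)&(z>-8)&(z<40);o=np.argsort(-z[m]);print(lo,[(int(round(a)),int(round(b))) for a,b in zip(x[m][o],z[m][o])])
cv2.imwrite("pics/p7.png",cv2.resize(p[195:245,310:370],(720,600),interpolation=cv2.INTER_CUBIC))
print(loc())
for Y in(10,86):
  print(proj("scene",np.array([W(36,Y,v) for v in(14.5,18.5)])))
```

```text
-20 [(32, 12), (42, 1), (38, 1), (33, 1), (29, 1), (28, 0), (34, 0), (38, 0), (42, 0)]
-16 [(38, 13), (36, 11), (46, 11), (28, 11), (40, 10), (31, 10), (32, 8), (40, 7), (35, 7), (44, 6), (45, 5), (30, 3), (34, 2), (46, 2), (37, 1), (36, 1), (40, 1), (30, 0)]
-12 [(35, 12), (30, 12), (31, 12), (35, 11), (40, 11), (38, 11), (44, 11), (42, 11), (40, 9)]
-8 [(41, 27), (28, 14), (37, 11), (31, 11), (27, 10), (40, 10), (43, 9)]
-4 [(45, 28), (43, 28), (40, 27), (38, 27), (32, 25), (35, 25), (30, 24), (32, 23), (42, 23), (36, 23), (40, 22), (45, 22), (44, 21), (27, 19), (46, 19), (44, 18), (29, 17), (44, 15), (46, 13), (28, 12), (30, 11), (44, 8), (30, 8), (32, 5)]
0 [(34, 27), (30, 26), (43, 23), (46, 20), (30, 13), (30, 10), (29, 5), (31, 2), (34, 2)]
4 [(43, 9), (45, 8), (27, 5), (29, 3)]
8 [(37, 14), (39, 12), (42, 11), (45, 10), (40, 10), (46, 10), (32, 9)]
12 [(36, 18), (39, 17), (32, 14), (39, 14), (34, 14), (39, 11), (43, 10), (28, 9)]
16 [(38, 20), (34, 18), (37, 17), (38, 17), (40, 16), (38, 15), (38, 11)]
20 [(40, 20), (42, 19), (41, 18), (37, 18), (41, 15), (32, 2), (42, 2), (3
[... 1399 characters left out ...]
7), (45, 13), (41, 3), (33, 1), (43, 0), (34, 0), (41, -1)]
64 [(42, 8), (37, 1), (35, 0), (39, -1)]
68 [(45, 12), (40, 1), (45, 1), (43, 0), (41, 0), (37, -1)]
72 [(44, 2), (38, 2), (41, 0)]
76 [(43, 3), (38, 1), (39, 0), (43, 0)]
80 [(41, 14), (37, 2), (42, 0), (45, 0)]
84 [(43, 18), (37, 17), (38, 14), (42, 13), (45, 13), (45, 2), (35, 2), (45, 1), (39, 1), (41, 1), (46, -1), (35, -1)]
88 [(34, 3), (38, 2), (42, 1), (34, -1)]
92 [(46, 2)]
96 [(44, 2), (29, 2), (45, 0)]
100 [(36, 3), (40, 2), (44, 1), (29, 0)]
(array([36.18, 68.03,  9.61]), array([0.76, 0.68, 2.84]), 29.55)
[[330.44982331 217.57399546]
 [330.47712301 216.39319497]]
[[354.69972719 207.37490243]
 [354.77444397 206.20379385]]
```

View pics/p7.png

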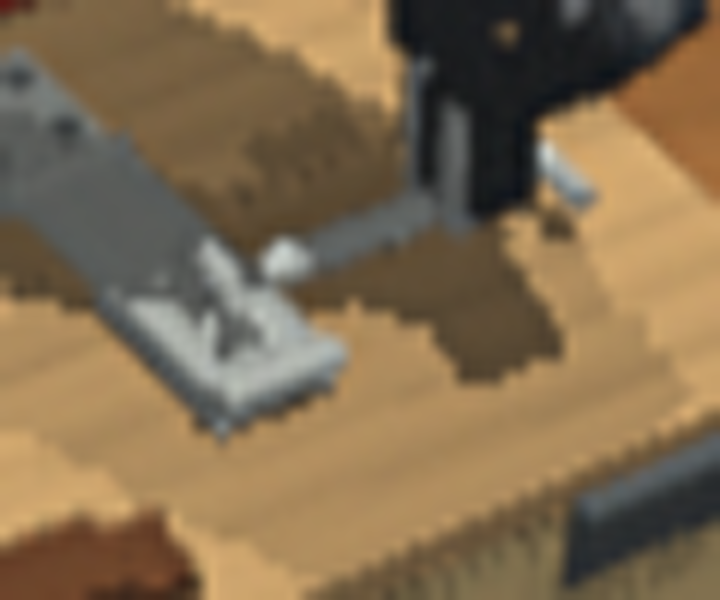

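The enlarged view shows the nose bearing on the strap margin beside the staple, with the pin level and in line with the eye. Depth puts the strap at about 10 mm and the shank's top just under 19. I'll slide it in.

Run:
```python
from h import *
for y in(62,56,50,44,38,32,29.5):
    r=env.movel(T(36,y,9.5),.03,stop_force=13);
    if r or y in(56,44,29.5): env.dwell(.08)
    print(y,r,*loc())
    if r: break
```

```text
62 False [35.65 60.6   9.33] [-0.03 -2.7   4.42] 29.9
56 False [35.99 55.77  9.51] [0.39 0.19 2.57] 30.33
50 False [36.09 49.64  9.52] [ 0.18 -0.09  4.16] 30.68
44 False [36.06 43.38  9.5 ] [0.05 0.69 3.2 ] 31.12
38 False [36.  37.5  9.5] [ 0.29 -0.25  4.25] 31.47
32 False [36.   31.37  9.48] [ 0.06 -0.84  4.67] 31.82
29.5 False [35.57 29.03  8.5 ] [ 3.94  0.07 -9.57] 32.15
```

Run:
```python
from h import *
env.dwell(.1);print(*loc())
p,d=camera("scene");P=cloud("scene",d)
q=P-C0;c,s=np.cos(PSI),np.sin(PSI)
x=(q[...,0]*c+q[...,1]*s)*1000;y=(-q[...,0]*s+q[...,1]*c)*1000;z=q[...,2]*1000
for lo in range(-40,64,6):
    m=(y>=lo)&(y<lo+6)&(x>24)&(x<48)&(z>-8)&(z<32);o=np.argsort(-z[m]);print(lo,[(int(round(a)),int(round(b))) for a,b in zip(x[m][o],z[m][o])][:12])
cv2.imwrite("pics/p8.png",cv2.resize(p[195:245,300:360],(720,600),interpolation=cv2.INTER_CUBIC))
```

```text
[35.56 29.01  8.63] [  3.09  -0.45 -10.43] 32.25
-40 [(48, 3), (40, 2), (42, 2), (26, 1), (45, 1), (36, 1), (29, -1), (38, -1), (41, -1), (24, -2), (44, -2), (32, -2)]
-34 [(36, 25), (39, 24), (35, 21), (34, 16), (40, 5), (24, 4), (34, 3), (41, 3), (26, 2), (42, 2), (28, 2), (27, 2)]
-28 [(39, 29), (38, 27), (33, 24), (36, 24), (36, 23), (37, 23), (38, 22), (38, 20), (44, 4), (30, 4), (38, 3), (35, 2)]
-22 [(41, 25), (36, 24), (37, 23), (32, 23), (39, 22), (41, 22), (39, 18), (42, 13), (38, 7), (33, 3), (36, 2), (44, 2)]
-16 [(36, 25), (41, 25), (36, 23), (40, 21), (38, 21), (41, 20), (38, 18), (39, 17), (44, 10), (48, 10), (40, 9), (35, 9)]
-10 [(32, 27), (39, 26), (37, 22), (38, 21), (47, 21), (33, 21), (35, 21), (40, 21), (36, 18), (41, 18), (41, 17), (47, 11)]
-4 [(39, 28), (36, 28), (40, 27), (44, 26), (42, 26), (35, 25), (32, 25), (28, 25), (39, 24), (44, 23), (41, 23), (46, 22)]
2 [(46, 21), (43, 19), (39, 17), (47, 10), (44, 10), (48, 10), (43, 2)]
8 [(34, 19), (40, 18), (38, 18), (36, 17), (34, 17), (31, 17), (41, 12), (37, 12), (39, 12), (47, 10), (40, 10), (43, 8)]
14 [(41
[... 164 characters left out ...]
, 16), (42, 16), (44, 10), (45, 3), (38, 3), (39, 3), (41, 1), (39, 1)]
26 [(48, 22), (46, 22), (48, 20), (47, 16), (41, 8), (43, 5), (44, 2), (39, 2), (41, 2), (42, 1), (44, 0), (45, 0)]
32 [(38, 3), (45, 0), (40, 0), (42, -2), (45, -2)]
38 [(45, 11), (43, 10), (40, 10), (45, 8), (43, 8), (46, 7), (40, 6), (46, 3), (47, 1), (43, 1), (38, 0), (36, -1)]
44 []
50 [(43, 3), (47, 2), (41, 2), (44, 2), (25, 2), (36, 2), (28, 1), (37, 1), (37, 0), (28, 0), (31, -1), (32, -1)]
56 [(47, 2), (38, 1), (42, 1), (32, 1), (28, 1), (33, 1), (30, 1), (27, 1), (44, 1), (46, 0), (24, 0), (34, -1)]
62 [(38, 3), (31, 3), (26, 2), (35, 2), (46, 2), (43, 2), (38, 1), (40, 1), (27, 1), (44, 1), (47, 0), (39, -1)]
```

View pics/p8.png

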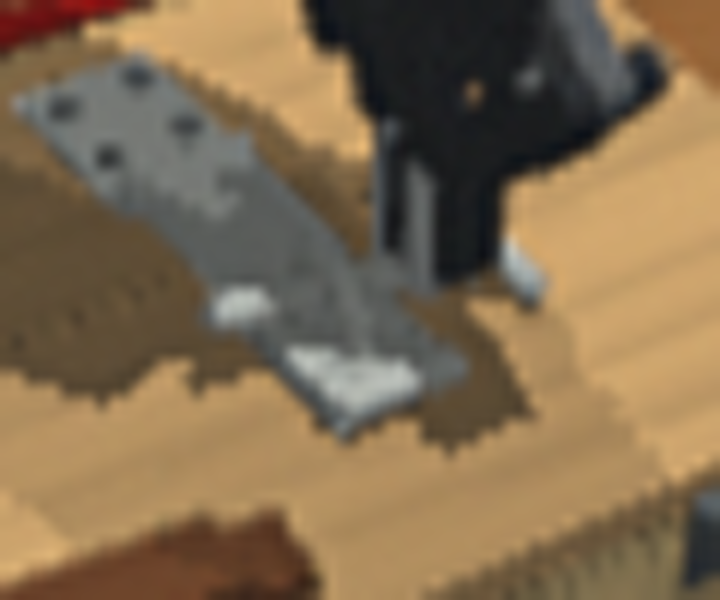

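The pin is through the eye, with its tip showing past the strap at crop (240,305), but it has pitched tip-up in the grip. If I let go, strap and crown should level it.

Run:
```python
from h import *
env.grip(.03,60);env.dwell(.3);print(*loc())
p,d=camera("scene")
cv2.imwrite("pics/p9.png",cv2.resize(p[195:245,300:360],(720,600),interpolation=cv2.INTER_CUBIC))
```

```text
[36.02 29.5   9.57] [-1.34 -0.1   0.02] 32.98
```

View pics/p9.png

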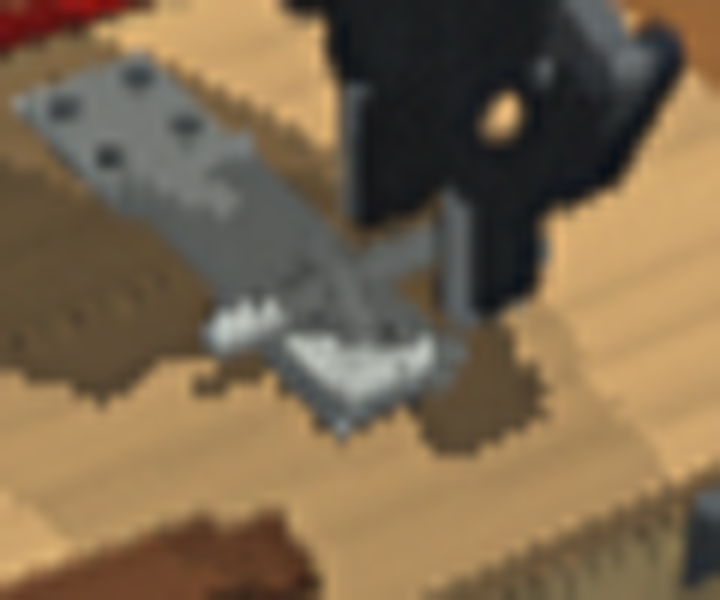

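The pin is now level and held by strap and crown. I'll go behind the cross bar and push it home.

Run:
```python
from h import *
env.movel(T(36,29.5,50),.2);env.movel(T(36,74,50),.2);env.grip(0,60)
p,d=camera("scene")
cv2.imwrite("pics/p10.png",cv2.resize(p[195:245,300:360],(720,600),interpolation=cv2.INTER_CUBIC))
env.movel(T(36,74,13),.15);env.dwell(.1);print(*loc())
```

```text
[36.55 74.17 13.83] [ 0.3   0.99 -0.09] 34.7
```

View pics/p10.png

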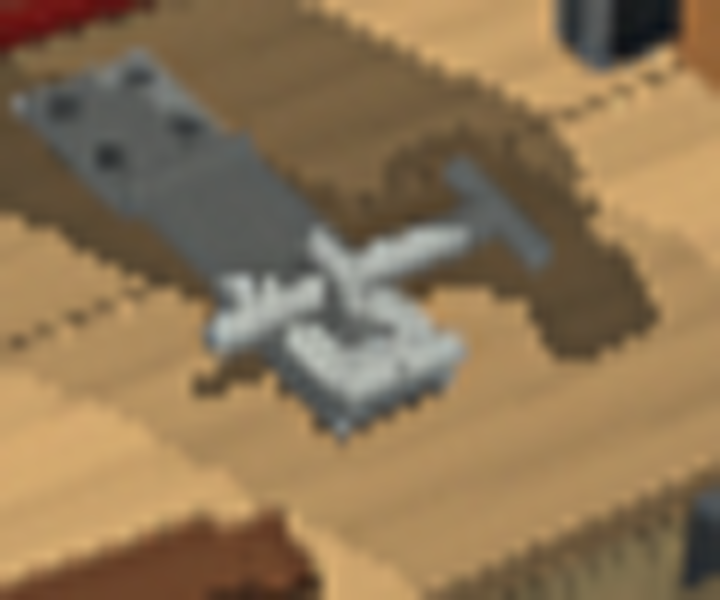

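Run:
```python
from h import *
for y in(60,45,32,27):
    r=env.movel(T(36,y,12.5),.05,stop_force=20);print(y,r,*loc())
    if r:break
for y in np.arange(25,14,-1.0) if not r else []:
    r=env.movel(T(36,y,12.5),.03,stop_force=14);env.dwell(.05);print(y,r,*loc())
    if r or loc()[1][1]>18:break
```

```text
60 False [36.01 59.33 12.65] [-0.27 -0.47 -0.62] 35.13
45 False [35.92 44.18 12.42] [0.24 0.12 0.01] 35.58
32 False [35.89 31.02 12.45] [0.09 0.61 0.28] 35.99
27 False [36.02 26.55 12.52] [-0.54 -0.46  0.82] 36.24
25.0 False [36.03 25.   12.47] [-0.18  0.57 -0.03] 36.54
24.0 False [36.06 24.2  12.51] [ 1.25  2.29 -0.31] 36.84
23.0 False [36.06 23.09 12.52] [ 1.37  2.16 -0.6 ] 37.14
22.0 False [36.11 22.6  12.53] [ 1.39  4.92 -0.46] 37.44
21.0 False [36.12 22.31 12.56] [ 1.54  6.4  -0.44] 37.74
20.0 False [36.17 22.1  12.57] [ 1.26  7.85 -0.07] 38.04
19.0 False [36.19 21.9  12.6 ] [ 0.62 10.4   0.16] 38.34
18.0 False [36.2  21.72 12.61] [ 1.63 12.75  0.88] 38.64
17.0 False [36.23 21.54 12.64] [-0.36 12.81  0.82] 38.94
16.0 False [36.21 21.34 12.61] [ 0.65 15.25  0.75] 39.24
15.0 False [36.22 21.19 12.65] [ 0.03 16.6   1.06] 39.54
```

Run:
```python
from h import *
env.movel(T(36,24,12.5),.1);env.movel(T(36,40,12.5),.15);env.movel(T(36,60,50),.2);print(*loc())
p,d=camera("scene")
cv2.imwrite("pics/p11.png",cv2.resize(p[195:245,300:360],(720,600),interpolation=cv2.INTER_CUBIC))
```

```text
[36.47 59.21 50.81] [-0.7  -0.57 -0.68] 40.42
```

View pics/p11.png

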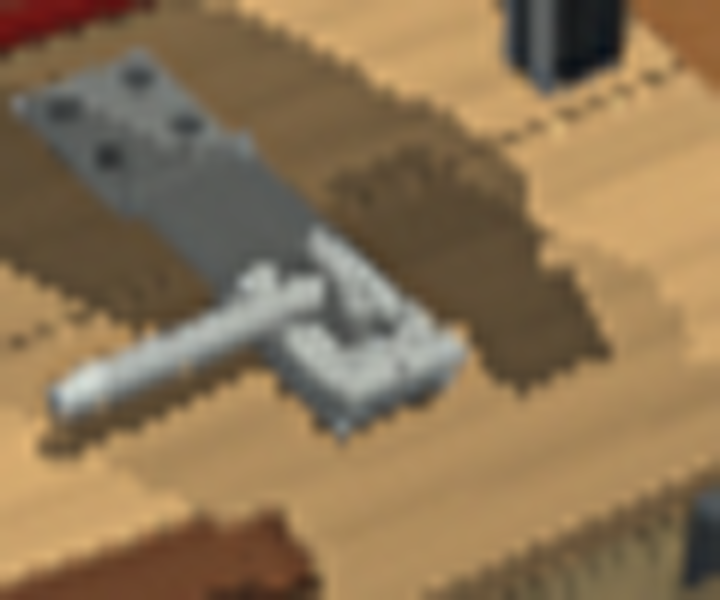

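Run:
```python
from h import *
p,d=camera("scene")
k=12;im=cv2.resize(p[195:245,300:360],(720,600),interpolation=cv2.INTER_CUBIC)
def pt(x,y,z):return tuple((((proj("scene",W(x,y,z))[0]+.5)-[300,195])*k).astype(int))
for a,col in(((36,-68,14.5),(0,0,255)),((36,7,14.5),(0,0,255)),((20,7,14.5),(255,0,0)),((52,7,14.5),(255,0,0)),((36,0,26),(0,255,0)),((66,15,10),(0,255,255)),((66,-15,10),(0,255,255))):cv2.circle(im,pt(*a),4,col,2)
cv2.imwrite("pics/p12.png",im)
```

```text
(no output)
```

View pics/p12.png

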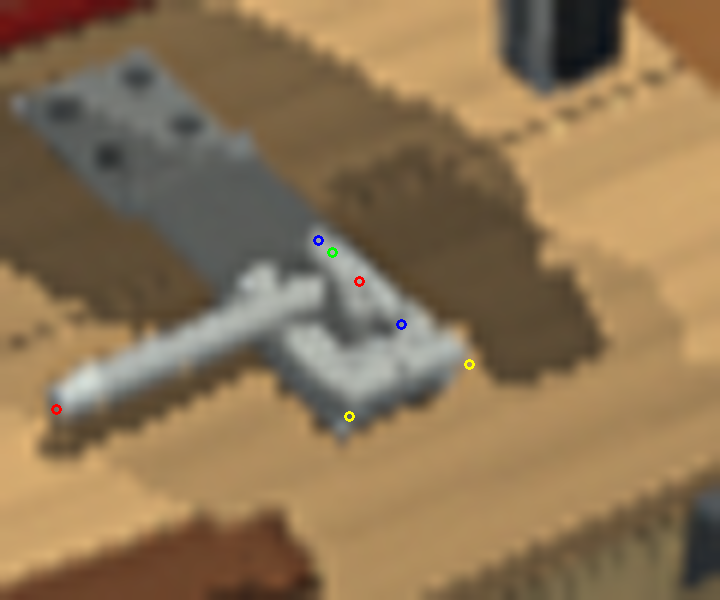

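Run:
```python
from h import *
env.movel(T(36,90,90),.2);print(*loc())
a=cv2.imread("pics/scene0.png");b,_=camera("scene")
cv2.imwrite("pics/fin.png",b)
job.job_done()
```

```text
[36.1  89.97 90.08] [-0.61 -0.8  -1.39] 40.92
the job is handed in; nothing more can be done
```

View pics/fin.png

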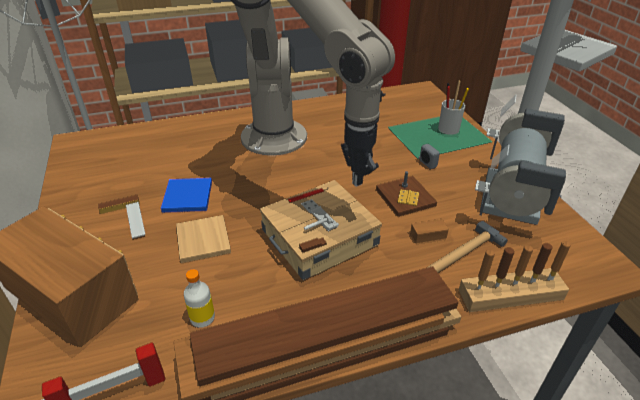

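The chest is locked and the job is handed in at about 41 s; no verdict came back. I swung the hasp over its staple, took the pin from the pine board, pressed the strap down with its nose and slid it in from the chest's +y side. I then let go and pushed the cross bar home with closed fingers.

**Last checks**
- **Pin home:** the push ended on a firm stop, with force rising to 16.6 N. In the last scene close-up the tip and both ends of the cross bar lie within about 1–2 mm of where a fully home pin should be.
- **Things left alone:** in the final picture the bystanders look unmoved, by eye. The gripper was clear of everything.

**What disagreed or went wrong**
- **Chest position:** touching the staple put it 3 mm nearer than the cameras did, and I used the touch. While feeling for it, the open fingers pressed with about 25 N, probably on the rubber buffer; I lifted off.
- **Pin grip:** near the end of the slide the pin tilted tip-up in the grip, with about 10 N on the tool. It levelled once released.
- **Sliding force:** I read under 2.5 N while pushing the pin in, less than the 4 to 9 N stated.
- **Strap angle:** I judged it only from depth, about 0.16 rad when closed and free. I didn't measure it again after the pin went in.

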